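# Turn a row of stripped bike parts round for reassembly

## Task

The four bike parts in the blue rack lie in the order they came off, counted from its red end. Move them one at a time into the yellow rack in reverse order: begin with the part at the blue rack's red end, which goes into the yellow rack's bay farthest from its red end, and carry on bay by bay, so that the last part ends up beside the yellow rack's red bar. Set each part down in the middle of its bay, flat on the deck with the same side up, the grip and the caliper lengthwise along the bay, and let go before you take the next.

Things in the scene. Friction and masses are not known exactly. Their poses are not given: they have to be found in the camera images.
- strip_rack: Blue rack, fixed, 144 x 346 mm, grey deck, four bays. Origin: underside centre; z up, y along the row to the RED cross-bar, x along the bays. Deck at z=10 mm. Bays from the red end: centres x=0, y=+126, +42, -42, -126 mm; each 79 wide, 134 long. Cross-bars 5 wide (red 10), tops z=18; edge lips at x=+/-70, tops z=14. Red end to world +y within 0.2 rad. Full at the start.
- build_rack: Yellow rack, fixed, 144 x 346 mm, grey deck, four bays. Origin: underside centre; z up, y along the row to the RED cross-bar, x along the bays. Deck at z=10 mm. Bays from the red end: centres x=0, y=+126, +42, -42, -126 mm; each 79 wide, 134 long. Cross-bars 5 wide (red 10), tops z=18; edge lips at x=+/-70, tops z=14. Red end to world +y within 0.2 rad. Empty at the start.
- bay_1 (a point): Bay 1 of the yellow rack counted from its red end: the point at the middle of the bay on the deck surface, axes as the yellow rack's.
- bay_2 (a point): Bay 2 of the yellow rack counted from its red end: the point at the middle of the bay on the deck surface, axes as the yellow rack's.
- bay_3 (a point): Bay 3 of the yellow rack counted from its red end: the point at the middle of the bay on the deck surface, axes as the yellow rack's.
- bay_4 (a point): Bay 4 of the yellow rack counted from its red end: the point at the middle of the bay on the deck surface, axes as the yellow rack's.
- handlebar_grip: Black ribbed rubber handlebar grip, a fat tube lying down: 37 (x) x 120 (y) x 37 (z) mm, 60 g. Origin: centre of its underside, z up; its y lies along a bay of the blue rack at the start (within 0.15 rad). Which bay varies. Grasp across x (37 mm).
- brake_caliper: Black blocky brake caliper: 50 (x) x 77 (y) x 32 (z) mm, 130 g. Origin: centre of its underside, z up; its y lies along a bay of the blue rack at the start (within 0.15 rad). Which bay varies. Grasp across x (50 mm).
- seat_clamp: Black flat ring with a bolt lug at one side: 36 (x) x 45 (y) x 14 (z) mm, 40 g, lies flat. Origin: centre of its underside, z up; its y lies along a bay of the blue rack at the start (within 0.15 rad). Which bay varies. May be grasped across y (45 mm, along the bay) or across x; its hole is solid to touch.
- bearing_cup: White round bearing cup, a flat ring: diameter 40 mm, 11 mm high, 35 g, lies flat. Origin: centre of its underside, z up; its y lies along a bay of the blue rack at the start (within 0.15 rad). Which bay varies. May be grasped across y (along the bay, clear of the cross-bars) or across x; its hole is solid to touch.
Mind the look-alikes: they are no part of the job. What is shaped like the seat_clamp but green or purple is not meant. Of the things shaped like the bearing_cup, the white one is meant.

How it is judged:
By the outcome, as a careful person would: the job done as asked, in the order asked, and still so for the second after the job is handed in, with the robot touching nothing.
It also fails if it takes over 102 s, if anything falls off the work surface, if the arm or the gripper's body presses on something with over 40 N, if the wrist force passes 120 N, or if a joint passes its speed limit or range.

## Robot

A 6-joint arm with a two-finger parallel gripper is mounted at the origin on a cart in front of the work surface, level with it; the furniture and walls round the work are solid. World frame = base frame: x ahead of the robot, y to its left, z up, the work surface at z = 0. Lengths are in m, angles in rad, forces in N, time in s.
With the tool pointing down it reaches from about 0.275 to 0.85 m from the base axis. Payload 5.2 kg.
Tool frame: the origin (TCP) lies midway between the tips of the shut fingers; the grasp point (between the pads) lies 19 mm behind it; z points along the fingers, y is the line along which they close (so a half turn about z gives the same grasp; the last joint's range is limited). The gripper opens to 85 mm and grips with 20 to 120 N. Pads are 22 mm wide; open, the fingers measure 114 mm over their backs; the gripper's body (76 mm by 85 mm) begins 54 mm behind the grasp point. The pads swing forward as they close: fully open they stand 13 mm farther back than shut.
Start: joints at [-1.4, 0.259, 1.535, -0, 1.348, -0.203], TCP at [0.201, -0.512, 0.231] pointing down, gripper open.
Joint ranges: [-3.14, 3.14], [-0.91, 2.08], [0.19, 2.58], [-1.22, 4.36], [0.22, 2.71], [-3.12, 3.12]. Speed limits (rad/s): [2.57, 2.57, 3.14, 3.14, 3.14, 3.14].

## Interface

Orientations are given as a unit quaternion [x, y, z, w].
In Python, from plant import env, cams, order gives the robot as it stands. The module is installed in compiled form; this text tells all that it offers.
- The arm moves only by the tool arm_command, never from a script. Its argument "moves" is one flat list of numbers, 7 for each row, row after row: the shift along the tool's x, y, z normalised to -1 to 1, where 1 is 1 m, then the turn, a rotation vector about the tool's x, y, z normalised to -1 to 1, where 1 is 90 degrees, then the opening, from 0 (shut) to 1 (fully open). A call has 1 to 8 rows; each row is the pose to reach, as a shift and turn from the pose commanded when the call began, along the tool's axes at that moment; what a row does not reach only later rows make up. A row lasts 1/8 s, in which the tool goes at most 62.5 mm and 10.7 degrees, less where a joint would pass 70% of its speed; a pose out of reach is approached as far as the arm can. A call with a number of a shift or a turn outside -1 to 1 is refused whole. A call with a gripper value outside its range is refused whole. The fingers move at their own pace and stop on an object; "squeeze" is the grip in N (left out, the last holds). Time passes only in rows, so rows that repeat a pose let the fingers close. It gives the time, the measured TCP pose, the force, the opening and the grip force at its end, in the units of the state.
- env.state(): the state, without advancing time (a new reading comes with each control period).
- cams.snapshot(name): name is "side" or "top" or "wrist"; returns a dict with "img" (480x640x3 uint8, red, green, blue), "z_map" (480x640 float32, m along the optical axis (not along the pixel's ray), 0 where there is no reading), "fov_y" (degrees; the focal length in pixels is half the picture's height over the tangent of half this angle, whatever the lens; pixels are square), "cx", "cy" (the principal point, pixels), "rvec" (rotation vector, rad) and "tvec" (3), from world to camera coordinates, as OpenCV has them; the wrist camera has in their place "hand_eye" (4x4, takes a point from camera to tool coordinates, whose origin is the TCP and whose axes are the flange's). Camera axes: x right, y down, z forward; pixel columns grow to the right and rows downward; lengths in m; the calibration is good to about 2 mm. The wrist camera is an equidistant fisheye: a pixel r from the principal point sees the ray r / f radians off the axis. A picture is of the moment at which its call begins: read the wrist's pose just before it.
- order.hand_in(): hands the job in; it is judged then, once.
Trained networks look in a picture, given as the dict that the camera call returned (one of the last four; its "shot" number tells which), for a name from the list of things; names that differ only in an ending like _2 or _b are one class to them, and where a whole thing is asked for, a point or a joint stands for the part that bears it (a point fixed in the world has none). Each returns a list of dicts, best first, with "conf" (0 to 1); they miss things now and then, are a little off and sometimes report something else, mostly with a low value. They report only what shows in the picture. A call takes as long as a camera call. They do not tell look-alikes from the thing itself.
- cams.look_for(name, picture): "extent" ([left, top, right, bottom] in pixels, round what is visible of it).
- cams.masks_of(name, picture): "region" (480x640 bool, what is visible of it) and "extent" ([left, top, right, bottom] in pixels, round what is visible of it).
The state is a dict: "time": time; "joint_positions": joint angles; "qd": joint speeds; "joint_torque": joint torques, N m; "position": TCP position; "eef_rot": TCP orientation; "contact_force": force on the tool from outside, world axes, zero at the start; "wrist_torque": the same for the moment, N m; "grip_width": finger opening in m; "gripper_force": force on a finger pad.
Only numpy, scipy, OpenCV 4.12 (cv2) and the standard library are available. Lean on these libraries where they do the work, as an engineer would, in place of code of your own. Each camera call takes 0.05 s, during which the arm holds its last target. There are 200 camera calls.

## Working session

There is one attempt and no reset: what is moved stays moved. The work goes in short steps, Python scripts to look and compute and a tool call to move; the robot and the scene stay as the last step left them, time stands still between calls to the robot, and variables do not carry over. Pictures are saved under pics/ and viewed, at most 14 in all, crops included, and the job is handed in when it is done.

Besides the shell and the picture viewer there is one more tool, called after "Emit:" by a JSON object that holds its "method" and its "body", one argument or row to a line. arm_command: Moves the arm, as the interface text tells. Scaled input: -1 to 1 covers 1 m each way for a shift and 90 degrees each way for a turn. Its arguments: {"type":"object","properties":{"moves":{"type":"array","items":{"type":"number"}},"squeeze":{"type":"number"}},"required":["moves"]}

```bash
mkdir -p pics; cat > h.py <<'E'
import numpy as np, cv2
from scipy.spatial.transform import Rotation as R
from plant import env, cams, order
def K(d):
    return 240/np.tan(np.radians(d["fov_y"])/2)
def cloud(d):
    f=K(d); v,u=np.mgrid[0:480,0:640]; z=d["z_map"]
    p=np.stack([(u-d["cx"])/f*z,(v-d["cy"])/f*z,z],-1)
    M=R.from_rotvec(np.ravel(d["rvec"])).as_matrix()
    P=(p-np.ravel(d["tvec"]))@M
    P[z<=0]=np.nan
    return P
def proj(d,X):
    M=R.from_rotvec(np.ravel(d["rvec"])).as_matrix(); c=np.atleast_2d(X)@M.T+np.ravel(d["tvec"])
    return c[:,:2]/c[:,2:]*K(d)+[d["cx"],d["cy"]]
def save(n,img): cv2.imwrite("pics/"+n,cv2.cvtColor(np.ascontiguousarray(img),cv2.COLOR_RGB2BGR))
E
python3 - <<'E'
from h import *
s=env.state(); print(s)
for n in ("top","side"):
    d=cams.snapshot(n); save(n+"0.png",d["img"]); P=cloud(d)
    print(n,d["fov_y"],d["rvec"],d["tvec"])
    for o in ("strip_rack","build_rack","handlebar_grip","brake_caliper","seat_clamp","bearing_cup"):
        for r in cams.masks_of(o,d)[:5]:
            q=P[r["region"]]; print(o,round(r["conf"],2),np.round(r["extent"]),np.round(np.nanmedian(q,0),4),np.round(np.nanpercentile(q[:,2],[5,50,95]),4))
E
```

```text
{'time': 0.0, 'joint_positions': array([-1.39977589e+00,  2.59340965e-01,  1.53606980e+00,  3.69610985e-06,
        1.34802990e+00, -2.02767928e-01]), 'qd': array([-4.35221273e-05, -2.79941656e-04, -6.16156352e-04, -2.20881165e-04,
        1.36739260e-03, -6.70145268e-04]), 'joint_torque': array([ 2.71315439e-04, -4.46030581e+01, -2.90571356e+01, -2.45651045e-04,
        1.16835741e-02,  1.31953200e-05]), 'position': array([ 0.20077697, -0.51147369,  0.23048114]), 'eef_rot': array([ 9.82585716e-01,  1.85807580e-01,  1.64686337e-05, -9.23862774e-04]), 'contact_force': array([-0.62276234, -0.7273538 , -0.59540389]), 'wrist_torque': array([-0.01683365, -0.04605466, -0.0245877 ]), 'gripper_force': 0.0, 'grip_width': 0.08529991953123899}
top 48.99909831071431 [ 2.14863851 -2.180086    0.15332053] [-0.07485454  0.54322192  1.34986345]
strip_rack 0.58 [320. 221. 450. 287.] [ 0.497  -0.2445  0.0113] [0.0061 0.0113 0.0194]
build_rack 0.87 [142. 238. 275. 299.] [0.4741 0.2341 0.0108] [0.0055 0.0108 0.0178]
handlebar_grip 0.63 [365. 229. 377. 279.] [ 0.5015 -0.1933  0.0417] [0.0292 0.0417 0.048
[... 634 characters left out ...]
_grip 0.65 [300. 276. 355. 308.] [ 0.5007 -0.2031  0.0381] [0.0212 0.0381 0.0446]
brake_caliper 0.67 [331. 310. 371. 326.] [ 0.5052 -0.2907  0.0295] [0.0165 0.0295 0.0416]
seat_clamp 0.6 [307. 270. 327. 279.] [ 0.5175 -0.1162  0.0182] [0.0104 0.0182 0.0243]
seat_clamp 0.56 [313. 220. 333. 228.] [0.6245 0.0712 0.0077] [-0.0007  0.0077  0.0141]
seat_clamp 0.54 [301. 274. 356. 309.] [ 0.5023 -0.2027  0.0372] [0.018  0.0372 0.0445]
seat_clamp 0.44 [367. 261. 390. 279.] [ 0.6562 -0.1627  0.0073] [-0.0017  0.0073  0.0136]
bearing_cup 0.69 [352. 341. 376. 360.] [ 0.4924 -0.3661  0.0191] [0.0107 0.0191 0.0217]
bearing_cup 0.55 [399. 386. 424. 405.] [ 0.513  -0.4974  0.0088] [-0.0006  0.0088  0.012 ]
```

View pics/top0.png

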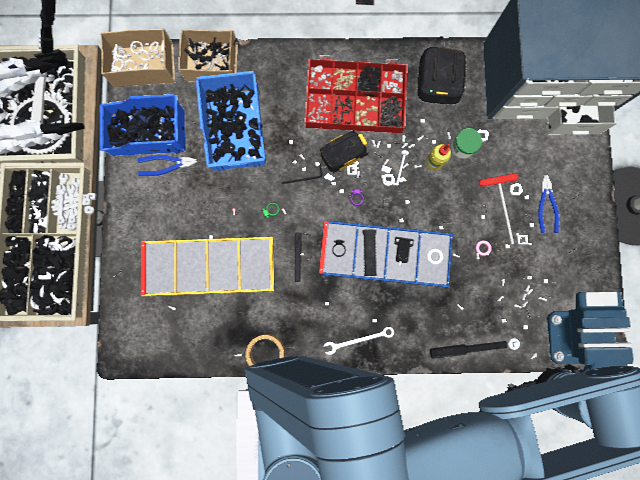

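View pics/side0.png

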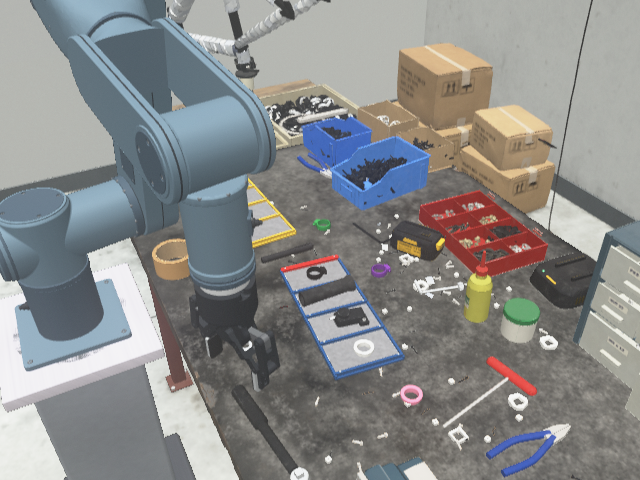

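Top view: blue rack with red bar at left (322,247), holding the clamp (339,248), grip (370,253), caliper (403,250) and white cup (435,256). The yellow rack (142–274, 238–297) is empty, with its red bar at left (143,268).

Candidates:
- **Clamp:** black (339,248) in the rack is the one I want. Green (271,209) and purple (357,198) are look-alikes.
- **Cup:** white (435,256) in the rack is the one I want. Pink (484,247) and the loose white nuts and rings such as (516,189) are not.
- **Grip:** (370,253), not the black bar at (298,257) or the wrench grip at (470,349).
- **Caliper:** (403,250).

Next I'll work out the rack and part poses, and take one close crop to check the choice.

```bash
cat >> h.py <<'E'
def rays(d,uv,pose=None):
    """origin, world directions for pixels uv (N,2); dirs scaled to unit depth"""
    uv=np.atleast_2d(uv).astype(float); f=K(d); a=(uv-[d["cx"],d["cy"]])/f
    if "hand_eye" in d:
        th=np.linalg.norm(a,axis=1,keepdims=True)+1e-12; a=a/th*np.tan(th)
        q=np.c_[a,np.ones(len(a))]; H=np.array(d["hand_eye"]); Rt=R.from_quat(pose["eef_rot"]).as_matrix()
        return pose["position"]+Rt@H[:3,3], q@(Rt@H[:3,:3]).T
    q=np.c_[a,np.ones(len(a))]; M=R.from_rotvec(np.ravel(d["rvec"])).as_matrix()
    return -M.T@np.ravel(d["tvec"]), q@M
def plane(d,uv,z,pose=None):
    o,v=rays(d,uv,pose); return (o+v*((z-o[2])/v[:,2])[:,None])
def depthpts(d,mask,pose=None):
    vv,uu=np.nonzero(mask&(d["z_map"]>0)); o,v=rays(d,np.c_[uu,vv],pose)
    return o+v*d["z_map"][vv,uu][:,None]
def hsv(d,lo,hi): return cv2.inRange(cv2.cvtColor(d["img"],cv2.COLOR_RGB2HSV),np.array(lo),np.array(hi))>0
def rect(P):
    (c,(w,h),a)=cv2.minAreaRect(P[:,:2].astype(np.float32))
    if w<h: a,w,h=a+90,h,w
    a=(a-90+90)%180-90   # long-axis deviation from world +y
    return np.round(c,4),np.round([w,h],4),round(float(a),2)
E
python3 - <<'E'
from h import *
for n in ("top","side"):
    d=cams.snapshot(n)
    for nm,lo,hi in (("strip_rack",(100,120,60),(125,255,255)),("build_rack",(20,120,80),(35,255,255))):
        r=cams.masks_of(nm,d)
        x0,y0,x1,y1=[int(t) for t in r[0]["extent"]]
        m=np.zeros((480,640),bool); m[y0-5:y1+6,x0-5:x1+6]=1
        m&=hsv(d,lo,hi)|((hsv(d,(0,150,80),(6,255,255))|hsv(d,(174,150,80),(180,255,255))))
        mm,lab,st,_=cv2.connectedComponentsWithStats(cv2.dilate(m.astype(np.uint8),np.ones((3,3))))
        k=1+np.argmax(st[1:,4]); m&=lab==k
        vv,uu=np.nonzero(m); print(n,nm,rect(plane(d,np.c_[uu,vv],.014)), np.round(np.percentile(depthpts(d,m)[:,2],[5,50,95]),4))
    for o in ("handlebar_grip","brake_caliper","seat_clamp","bearing_cup"):
        for r in cams.masks_of(o,d)[:4]:
            P=depthpts(d,r["region"]); c=np.median(P,0)
            vv,uu=np.nonzero(r["region"]); print("  ",o,round(r["conf"],2),np.round(c,3),rect(plane(d,np.c_[uu,vv],np.percentile(P[:,2],80))))
d=cams.snapshot("top"); save("crop1.png",cv2.resize(d["img"][215:305,315:495],None,fx=4,fy=4,interpolation=cv2.INTER_CUBIC))
w=cams.snapshot("wrist"); print(w["fov_y"],w["cx"],w["cy"],np.round(w["hand_eye"],4))
E
```

```text
top strip_rack (array([ 0.5003, -0.2392]), array([0.3476, 0.1444]), -6.62) [0.0047 0.0154 0.0218]
top build_rack (array([0.4745, 0.235 ]), array([0.3479, 0.1447]), 1.33) [0.0024 0.0148 0.0215]
   handlebar_grip 0.93 [ 0.507 -0.194  0.042] (array([ 0.5031, -0.1938]), array([0.123 , 0.0367]), 88.62)
   brake_caliper 0.64 [ 0.514 -0.281  0.033] (array([ 0.5061, -0.2837]), array([0.0685, 0.0474]), 88.19)
   seat_clamp 0.63 [ 0.531 -0.114  0.023] (array([ 0.5311, -0.1142]), array([0.0212, 0.0107]), -0.79)
   seat_clamp 0.6 [0.614 0.077 0.011] (array([0.6127, 0.0727]), array([0.0371, 0.0201]), -30.03)
   bearing_cup 0.64 [0.474 0.234 0.011] (array([0.4756, 0.2346]), array([0.3474, 0.1463]), 1.25)
   bearing_cup 0.43 [ 0.498 -0.243  0.011] (array([ 0.5005, -0.2388]), array([0.3467, 0.1481]), -6.62)
side strip_rack (array([ 0.501 , -0.2392]), array([0.3568, 0.1442]), -6.79) [0.0068 0.0141 0.0189]
side build_rack (array([0.5358, 0.1942]), array([0.3393, 0.1097]), -18.71) [0.002  0.0125 0.0183]
   handlebar_grip 0.97 [ 0.5   -0.203  0.038] (array([ 0.4983, -0.2093]), array([0.1361, 0.0527]), -
[... 166 characters left out ...]
157, -0.1189]), array([0.0485, 0.046 ]), -13.29)
   seat_clamp 0.69 [ 0.659 -0.163  0.007] (array([ 0.655 , -0.1699]), array([0.0478, 0.0463]), -28.64)
   seat_clamp 0.42 [0.625 0.07  0.008] (array([0.6202, 0.0588]), array([0.0452, 0.0435]), -28.81)
   bearing_cup 0.84 [ 0.517 -0.501  0.009] (array([ 0.5134, -0.5024]), array([0.0404, 0.0376]), -69.01)
   bearing_cup 0.54 [ 0.493 -0.366  0.019] (array([ 0.4909, -0.3711]), array([0.0456, 0.0368]), -29.66)
65.70646984690485 320.21758416969624 239.273238519029 [[-6.000e-04 -9.546e-01 -2.979e-01  7.610e-02]
 [ 1.000e+00 -6.000e-04 -1.000e-04 -7.000e-04]
 [-1.000e-04 -2.979e-01  9.546e-01 -1.420e-01]
 [ 0.000e+00  0.000e+00  0.000e+00  1.000e+00]]
```

View pics/crop1.png

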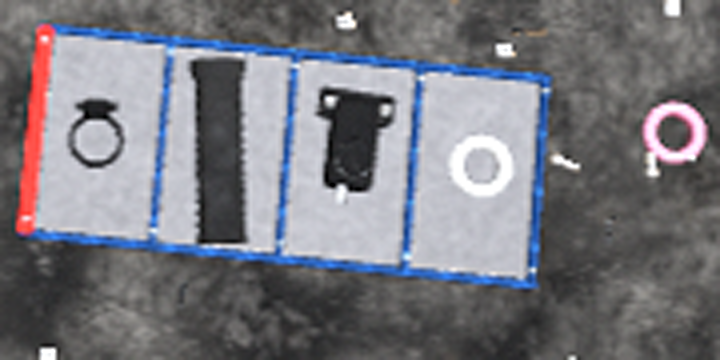

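Crop: black clamp, grip, caliper and white cup all sit inside the rack, and the pink ring is outside. I've got the right four. Next I'll write a move helper and look from above the blue rack with the wrist camera.

```bash
cat >> h.py <<'E'
def go(xyz,yaw):
    """shift (m) and turn (/90deg) in tool axes from now to xyz, tool down, tool-x at yaw deg"""
    s=env.state(); Rt=R.from_quat(s["eef_rot"])
    T=R.from_euler("z",yaw,degrees=True)*R.from_euler("x",180,degrees=True)
    print("t%.2f"%s["time"],"shift",np.round(Rt.inv().apply(np.array(xyz)-s["position"]),4),"turn",np.round((Rt.inv()*T).as_rotvec()/(np.pi/2),4),
      "pos",np.round(s["position"],4),"w%.4f F%.1f"%(s["grip_width"],s["gripper_force"]),np.round(s["contact_force"],1))
E
python3 - <<'E'
from h import *
go((.505,-.24,.26),83.4)
E
```

```text
t1.50 shift [ 0.3825 -0.1421 -0.0287] turn [-0.     -0.     -0.6887] pos [ 0.2009 -0.512   0.2313] w0.0854 F0.0 [ 0.8 -0.2  0.3]
```

Emit:
{"method": "arm_command", "body": {
  "moves": [0.3825, -0.142, -0.0287, 0, 0, -0.6887, 0.75, 0.3825, -0.142, -0.0287, 0, 0, -0.6887, 0.75, 0.3825, -0.142, -0.0287, 0, 0, -0.6887, 0.75, 0.3825, -0.142, -0.0287, 0, 0, -0.6887, 0.75, 0.3825, -0.142, -0.0287, 0, 0, -0.6887, 0.75, 0.3825, -0.142, -0.0287, 0, 0, -0.6887, 0.75, 0.3825, -0.142, -0.0287, 0, 0, -0.6887, 0.75, 0.3825, -0.142, -0.0287, 0, 0, -0.6887, 0.75]
}}

```text
time: 2.5
position: [0.5067, -0.2382, 0.2601]
eef_rot: [0.745, 0.667, 0.0, 0.0]
contact_force: [-0.8, -0.5, 0.1]
grip_width: 0.0641
gripper_force: 0.0
```

Emit:
{"method": "arm_command", "body": {
  "moves": [0, 0, 0, 0, 0, 0, 0.75, 0, 0, 0, 0, 0, 0, 0.75]
}}

```text
time: 2.75
position: [0.5043, -0.2411, 0.2599]
eef_rot: [0.747, 0.665, -0.0, -0.0]
contact_force: [0.4, -0.2, -0.2]
grip_width: 0.0637
gripper_force: 0.0
```

```bash
cat > look.py <<'E'
from h import *
import sys
def run(name,names=("handlebar_grip","brake_caliper","seat_clamp","bearing_cup"),racks=True):
    s=env.state(); d=cams.snapshot("wrist"); save(name,d["img"])
    print("pos",s["position"],"qd",np.abs(s["qd"]).max())
    for nm,lo,hi in (("strip_rack",(100,120,60),(125,255,255)),("build_rack",(20,120,80),(35,255,255))) if racks else ():
        m=hsv(d,lo,hi)|hsv(d,(0,150,80),(6,255,255))|hsv(d,(174,150,80),(180,255,255))
        _,lab,st,_=cv2.connectedComponentsWithStats(cv2.dilate(m.astype(np.uint8),np.ones((3,3))))
        m&=lab==1+np.argmax(st[1:,4]); vv,uu=np.nonzero(m)
        P=plane(d,np.c_[uu,vv],.014,s); print(nm,len(vv),rect(P),np.round(np.percentile(depthpts(d,m,s)[:,2],[5,50,95]),4))
    for o in names:
        for r in cams.masks_of(o,d)[:3]:
            P=depthpts(d,r["region"],s); zt=np.percentile(P[:,2],85); vv,uu=np.nonzero(r["region"])
            print("  ",o,round(r["conf"],2),np.round(r["extent"]),"z",np.round(zt,4),rect(plane(d,np.c_[uu,vv],zt,s)),"depthrect",rect(P[P[:,2]>zt-.006]))
if __name__=="__main__": run(sys.argv[1])
E
python3 look.py w1.png
```

```text
pos [ 0.50426898 -0.24107809  0.25989303] qd 0.005165012747827371
strip_rack 8504 (array([ 0.8983, -0.1603]), array([0.2928, 0.1347]), -2.59) [0.0026 0.0196 0.0441]
build_rack 8766 (array([ 0.8865, -0.1598]), array([0.2928, 0.1584]), -2.59) [0.0026 0.0204 0.0449]
   handlebar_grip 0.88 [252. 129. 374. 180.] z 0.0436 (array([ 0.5029, -0.1897]), array([0.1207, 0.0344]), 88.93) depthrect (array([ 0.5027, -0.1905]), array([0.1206, 0.0309]), 88.34)
   brake_caliper 0.85 [287. 214. 363. 256.] z 0.0404 (array([ 0.5054, -0.2734]), array([0.072 , 0.0468]), 83.12) depthrect (array([ 0.4951, -0.2777]), array([0.0253, 0.0251]), -1.51)
   seat_clamp 0.91 [429.  98. 472. 130.] z 0.0133 (array([ 0.6536, -0.163 ]), array([0.0477, 0.036 ]), 87.04) depthrect (array([ 0.656 , -0.1626]), array([0.0455, 0.035 ]), 86.93)
   seat_clamp 0.89 [292.  60. 340.  92.] z 0.0234 (array([ 0.5163, -0.1122]), array([0.0449, 0.0364]), 83.04) depthrect (array([ 0.5169, -0.1114]), array([0.0442, 0.0358]), 83.22)
   bearing_cup 0.87 [334. 368. 366. 398.] z 0.0108 (array([ 0.5128, -0.4951]), array([0.0416, 0.0405]), 27.06) depthrect (array([ 0.513, -0.497]), array([0.0393, 0.0391]), 19.86)
   bearing_cup 0.75 [305. 292. 341. 324.] z 0.021 (array([ 0.4921, -0.3637]), array([0.0418, 0.0382]), -6.79) depthrect (array([ 0.4918, -0.3656]), array([0.0393, 0.0384]), -6.02)
```

View pics/w1.png

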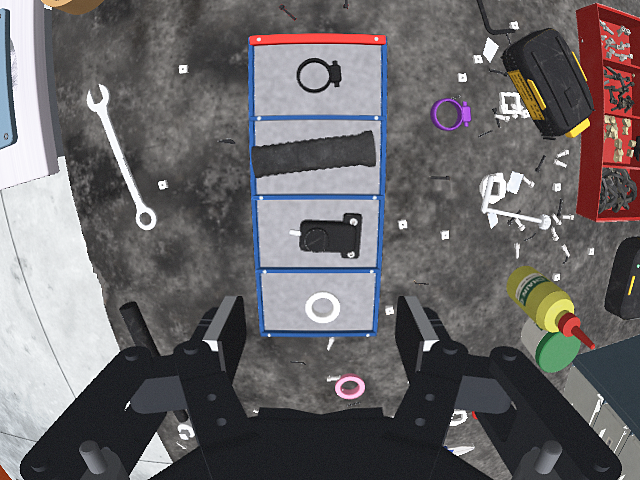

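The wrist view shows clamp (318,75), grip (313,155), caliper (330,236) and cup (322,307) in the blue rack. The purple clamp (450,114) and pink ring (349,388) are outside it. The heights agree with the text to within about 2 mm, so I'll pick the clamp.

```bash
python3 -c "
from h import *
go((.5165,-.1120,.07),83.2)
go((.5165,-.1120,.010),83.2)"
```

```text
t3.00 shift [ 0.1293 -0.0032  0.19  ] turn [-0.      0.      0.0014] pos [ 0.5047 -0.2408  0.2601] w0.0641 F0.0 [0.2 0.4 0.1]
t3.00 shift [ 0.1293 -0.0032  0.25  ] turn [-0.      0.      0.0014] pos [ 0.5047 -0.2408  0.2601] w0.0641 F0.0 [0.2 0.4 0.1]
```

Emit:
{"method": "arm_command", "body": {
  "moves": [0.1293, -0.003, 0.19, 0, 0, 0, 0.75, 0.1293, -0.003, 0.19, 0, 0, 0, 0.75, 0.1293, -0.003, 0.19, 0, 0, 0, 0.75, 0.1293, -0.003, 0.19, 0, 0, 0, 0.75, 0.1293, -0.003, 0.22, 0, 0, 0, 0.75, 0.1293, -0.003, 0.24, 0, 0, 0, 0.75, 0.1293, -0.003, 0.25, 0, 0, 0, 0.75, 0.1293, -0.003, 0.25, 0, 0, 0, 0.75],
  "squeeze": 40
}}

```text
time: 4.0
position: [0.5167, -0.1115, 0.0097]
eef_rot: [0.747, 0.665, -0.0, -0.0]
contact_force: [-0.2, 0.0, 0.2]
grip_width: 0.0644
gripper_force: 0.0
```

```bash
python3 -c "
from h import *
go((.5165,-.1120,.010),83.2)
d=cams.snapshot('wrist');save('w2.png',d['img'])"
```

```text
t4.00 shift [-0.0005 -0.0002 -0.0003] turn [-0.0006 -0.0002  0.0019] pos [ 0.5167 -0.1115  0.0097] w0.0644 F0.0 [-0.2  0.   0.2]
```

View pics/w2.png

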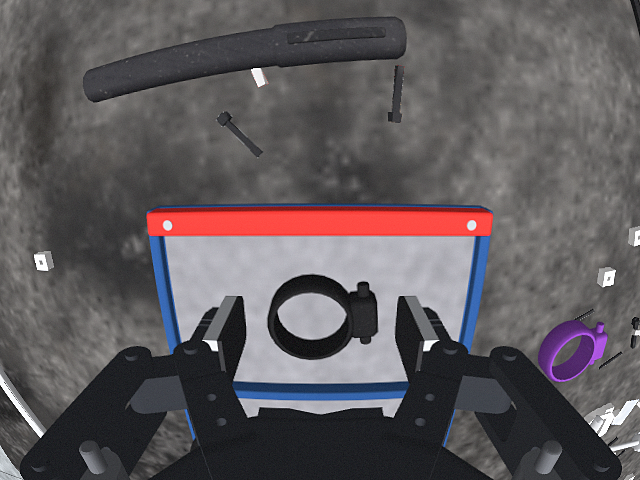

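The clamp (322,318) lies between the open pads (235,330) and (405,330), so I'll close, then lift a little.

Emit:
{"method": "arm_command", "body": {
  "moves": [0, 0, 0, 0, 0, 0, 0.3, 0, 0, 0, 0, 0, 0, 0.3, 0, 0, 0, 0, 0, 0, 0.3, 0, 0, 0, 0, 0, 0, 0.3],
  "squeeze": 40
}}

```text
time: 4.55
position: [0.5179, -0.1119, 0.0115]
eef_rot: [0.747, 0.665, 0.0, 0.001]
contact_force: [-1.6, -0.3, 6.0]
grip_width: 0.0429
gripper_force: 40.0
```

Emit:
{"method": "arm_command", "body": {
  "moves": [0, 0, -0.06, 0, 0, 0, 0.3, 0, 0, -0.12, 0, 0, 0, 0.3, 0, 0, -0.15, 0, 0, 0, 0.3, 0, 0, -0.15, 0, 0, 0, 0.3]
}}

```text
time: 5.05
position: [0.5188, -0.1122, 0.1635]
eef_rot: [0.747, 0.665, 0.002, 0.003]
contact_force: [0.5, 1.0, 0.1]
grip_width: 0.0423
gripper_force: 41.2
```

```bash
python3 -c "
from h import *
go((.46,.235,.20),91.3)
s=env.state();d=cams.snapshot('wrist');save('w3.png',d['img'][180:480,120:520])"
```

```text
t5.05 shift [ 0.338  -0.0981 -0.0379] turn [ 0.0044  0.0017 -0.0878] pos [ 0.5188 -0.1122  0.1635] w0.0423 F41.2 [0.5 1.  0.1]
```

View pics/w3.png

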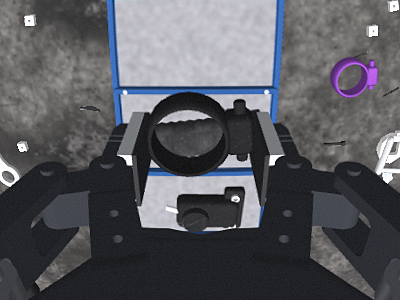

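Clamp held level. On to above the yellow rack, looking on the way.

Emit:
{"method": "arm_command", "body": {
  "moves": [0.3, -0.09, -0.07, 0, 0, -0.088, 0.3, 0.3, -0.09, -0.07, 0, 0, -0.088, 0.3, 0.3, -0.09, -0.07, 0, 0, -0.088, 0.3, 0.3, -0.09, -0.07, 0, 0, -0.088, 0.3, 0.3, -0.09, -0.07, 0, 0, -0.088, 0.3, 0.3, -0.09, -0.07, 0, 0, -0.088, 0.3, 0.3, -0.09, -0.07, 0, 0, -0.088, 0.3, 0.3, -0.09, -0.07, 0, 0, -0.088, 0.3]
}}

```text
time: 6.1
position: [0.4619, 0.1956, 0.2289]
eef_rot: [0.699, 0.715, -0.001, -0.0]
contact_force: [0.7, -1.0, -0.6]
grip_width: 0.0423
gripper_force: 41.2
```

```bash
cat > y.py <<'E'
from h import *
import sys
s=env.state(); d=cams.snapshot("wrist"); save(sys.argv[1],d["img"])
m=hsv(d,(22,140,100),(33,255,255))|hsv(d,(0,150,80),(6,255,255))|hsv(d,(174,150,80),(180,255,255))
vv,uu=np.nonzero(m); P=plane(d,np.c_[uu,vv],.014,s)
ok=(abs(P[:,0]-.4745)<.1)&(abs(P[:,1]-.235)<.2); P=P[ok]; z=depthpts(d,m,s)
print(s["position"],rect(P)); go((.4774,.109,.05),91.3)
z=z[(abs(z[:,0]-.4745)<.1)&(abs(z[:,1]-.235)<.2)]; print(rect(z),np.percentile(z[:,2],[5,50,95]))
for r in cams.masks_of("build_rack",d)[:1]:
    q=depthpts(d,r["region"],s); print(r["conf"],"deck z",np.percentile(q[:,2],[20,50,80]))
E
python3 y.py w4.png
```

```text
[0.4619173  0.19559723 0.22885283] (array([0.475 , 0.2349]), array([0.3369, 0.1436]), 1.26)
t6.15 shift [-0.0866  0.0138  0.1791] turn [-0.0011  0.0005 -0.0011] pos [0.4621 0.1955 0.229 ] w0.0426 F41.2 [-0.6 -0.6 -0.7]
(array([0.4755, 0.2351]), array([0.3347, 0.1496]), 1.27) [0.0086119  0.01384569 0.0181183 ]
0.91 deck z [0.00878282 0.00953778 0.01051681]
```

View pics/w4.png

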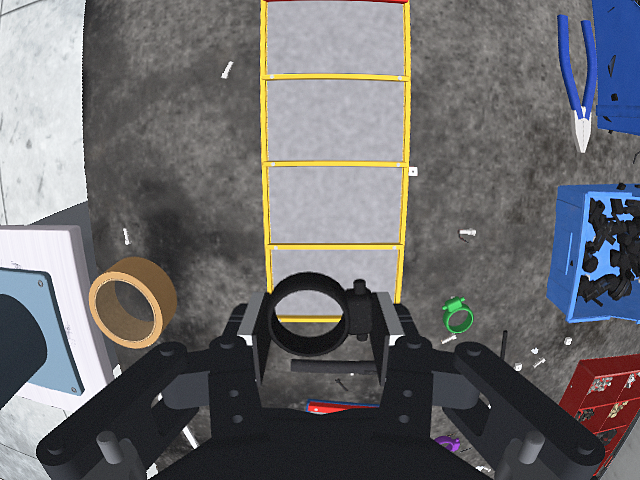

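The yellow rack is in view, with bars at rows 77, 163, 246 and 319, but its red bar is cut off at the top edge. The wrist and top views differ by up to 4 mm along the row, so I'll compare the cross-bars directly.

```bash
cat > bars.py <<'E'
from h import *
def bars(n,c=(.475,.235),a=1.3,hue=((22,140,100),(33,255,255))):
    s=env.state(); d=cams.snapshot(n)
    m=hsv(d,*hue); vv,uu=np.nonzero(m)
    P=plane(d,np.c_[uu,vv],.018,s)[:,:2]-c
    t=np.radians(a); ex=np.array([np.cos(t),np.sin(t)]); ey=np.array([-ex[1],ex[0]])
    x,y=P@ex,P@ey
    out=[]
    for k in (-.1705,-.084,0,.084):
        i=(abs(x)<.055)&(abs(y-k)<.012); out.append((round(float(np.median(y[i])-k),4),round(float(np.polyfit(x[i],y[i],1)[0]),3),int(i.sum())) if i.sum()>9 else None)
    print(n,out)
    P=plane(d,np.c_[uu,vv],.014,s)[:,:2]-c; x,y=P@ex,P@ey; i=abs(y)<.15
    print("  x edges",[round(float(np.median(x[i&(abs(x-k)<.012)])-k),4) for k in (-.07,.07)])
E
python3 -c "
from bars import *
bars('top');bars('wrist');bars('side')
B=((100,120,60),(125,255,255))
bars('top',(.5003,-.2392),-6.62,B);bars('side',(.5003,-.2392),-6.62,B)"
```

```text
top [(0.0007, 0.014, 112), (-0.0003, -0.005, 56), (-0.0001, -0.007, 17), (-0.0006, -0.002, 11)]
  x edges [0.0002, -0.0016]
wrist [(0.0069, 0.018, 287), (0.0039, -0.002, 444), (0.003, 0.003, 471), (0.0024, -0.0, 530)]
  x edges [0.0012, -0.0015]
side [(-0.0006, 0.004, 95), (-0.001, 0.002, 44), (-0.0011, 0.003, 37), (-0.0014, -0.009, 35)]
  x edges [0.0015, 0.0007]
top [(0.002, 0.004, 98), (0.0001, 0.002, 69), (-0.0001, 0.002, 59), (-0.0004, -0.0, 62)]
  x edges [0.0008, -0.001]
side [(-0.0054, -0.002, 273), (-0.0011, 0.005, 95), (-0.0011, 0.004, 77), (-0.0011, 0.015, 33)]
  x edges [0.002, 0.0004]
```

Emit:
{"method": "arm_command", "body": {
  "moves": [-0.0866, 0.0138, 0.06, 0, 0, 0, 0.3, -0.0866, 0.0138, 0.12, 0, 0, 0, 0.3, -0.0866, 0.0138, 0.179, 0, 0, 0, 0.3, -0.0866, 0.0138, 0.199, 0, 0, 0, 0.3, -0.0866, 0.0138, 0.199, 0, 0, 0, 0.3, -0.0866, 0.0138, 0.199, 0, 0, 0, 0.3]
}}

```text
time: 7.2
position: [0.4791, 0.1108, 0.0324]
eef_rot: [0.699, 0.715, 0.001, 0.001]
contact_force: [1.0, -0.8, -1.0]
grip_width: 0.0425
gripper_force: 41.2
```

```bash
cat > inhand.py <<'E'
from h import *
import sys
from bars import bars
bars('wrist')
s=env.state(); d=cams.snapshot("wrist"); save(sys.argv[2],d["img"])
for r in cams.masks_of(sys.argv[1],d)[:2]:
    z=float(sys.argv[3]); vv,uu=np.nonzero(r["region"]); P=plane(d,np.c_[uu,vv],z,s); c=np.array([.475,.235]); t=np.radians(1.3)
    ex=np.array([np.cos(t),np.sin(t)]); ey=np.array([-ex[1],ex[0]]); q=P[:,:2]-c
    print(r["conf"],r["extent"],"rackframe rect",rect(np.c_[q@ex,q@ey]),"rel TCP",np.round(np.array(rect(P)[0])-s["position"][:2],4),"depth z",np.percentile(depthpts(d,r["region"],s)[:,2],[10,50,90]))
go((.4774,.109,.0125),91.3)
E
python3 inhand.py seat_clamp w5.png .046
```

```text
wrist [(0.007, 0.004, 1021), (0.0036, -0.001, 2607), (0.0019, -0.005, 2654), None]
  x edges [0.0018, -0.002]
0.69 [519.7, 310.7, 574.0, 376.6] rackframe rect (array([ 0.1112, -0.1417]), array([0.0429, 0.0294]), 39.23) rel TCP [ 0.1097 -0.0151] depth z [0.00181137 0.00938821 0.01306039]
0.6 [268.6, 272.2, 371.8, 355.8] rackframe rect (array([ 0.0015, -0.1197]), array([0.0418, 0.0384]), -89.63) rel TCP [-0.0005  0.0045] depth z [0.03471009 0.04250211 0.04476324]
t7.35 shift [-0.0019 -0.0024  0.0207] turn [0.0028 0.0001 0.0005] pos [0.4796 0.111  0.0332] w0.0429 F41.2 [-0.  -0.6 -0.2]
```

View pics/w5.png

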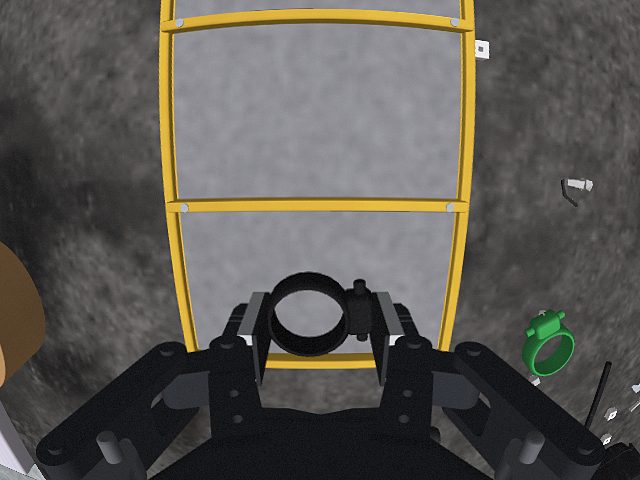

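The clamp's held straight, about 2 mm off before the correction is applied. I'll lower, release and rise.

Emit:
{"method": "arm_command", "body": {
  "moves": [-0.002, -0.0024, 0.012, 0, 0, 0, 0.3, -0.002, -0.0024, 0.021, 0, 0, 0, 0.3, -0.002, -0.0024, 0.021, 0, 0, 0, 0.3, -0.002, -0.0024, 0.021, 0, 0, 0, 0.3]
}}

```text
time: 7.85
position: [0.4755, 0.1087, 0.0102]
eef_rot: [0.699, 0.715, 0.0, 0.0]
contact_force: [-1.7, -0.2, 7.0]
grip_width: 0.0423
gripper_force: 42.3
```

Emit:
{"method": "arm_command", "body": {
  "moves": [0, 0, 0, 0, 0, 0, 0.75, 0, 0, 0, 0, 0, 0, 0.75, 0, 0, 0, 0, 0, 0, 0.75, 0, 0, -0.03, 0, 0, 0, 0.75, 0, 0, -0.08, 0, 0, 0, 0.75, 0, 0, -0.13, 0, 0, 0, 0.75, 0, 0, -0.15, 0, 0, 0, 0.75, 0, 0, -0.15, 0, 0, 0, 0.75]
}}

```text
time: 8.85
position: [0.4766, 0.1087, 0.1615]
eef_rot: [0.699, 0.715, 0.001, 0.001]
contact_force: [-0.2, -0.3, -0.5]
grip_width: 0.064
gripper_force: 0.0
```

```bash
python3 inhand.py seat_clamp w6.png .024; python3 -c "
from h import *
d=cams.snapshot('top')
for o in ('handlebar_grip','brake_caliper','bearing_cup','seat_clamp'):
    for r in cams.masks_of(o,d)[:3]:
        P=depthpts(d,r['region']); z=np.percentile(P[:,2],80); vv,uu=np.nonzero(r['region']); print(o,round(r['conf'],2),round(z,3),rect(plane(d,np.c_[uu,vv],z)))
go((.5025,-.192,.16),-1.3)"
```

```text
wrist [(0.0067, -0.002, 835), (0.0029, -0.0, 784), (0.0023, 0.001, 843), None]
  x edges [0.0012, -0.0018]
0.88 [290.8, 203.1, 348.4, 244.0] rackframe rect (array([-0.0034, -0.1239]), array([0.0451, 0.0361]), 89.98) rel TCP [-0.0011  0.0024] depth z [0.01290229 0.02171536 0.02351869]
0.76 [459.3, 243.6, 501.8, 292.2] rackframe rect (array([ 0.1355, -0.1628]), array([0.0471, 0.0346]), 38.71) rel TCP [ 0.1386 -0.0334] depth z [0.00351423 0.01106129 0.01342696]
t9.00 shift [0.0003 0.0033 0.1461] turn [-0.0017 -0.      0.0002] pos [0.4745 0.1087 0.1586] w0.0641 F0.0 [0.1 0.5 0.3]
handlebar_grip 0.94 0.045 (array([ 0.5005, -0.1923]), array([0.1179, 0.0315]), 89.88)
brake_caliper 0.93 0.04 (array([ 0.5046, -0.2834]), array([0.0658, 0.0421]), 88.17)
bearing_cup 0.44 0.024 (array([ 0.4955, -0.371 ]), array([0.0356, 0.0234]), -39.26)
t9.25 shift [-0.3012  0.0206 -0.001 ] turn [-1.0000e-03  1.0000e-03  1.0291e+00] pos [0.475  0.1086 0.159 ] w0.0640 F0.0 [ 0.3  0.3 -0. ]
```

Clamp is in bay 4, within about 3 mm of centre. Now the grip.

Emit:
{"method": "arm_command", "body": {
  "moves": [-0.3012, 0.026, 0, 0, 0, 1, 0.75, -0.3012, 0.026, 0, 0, 0, 1, 0.75, -0.3012, 0.026, 0, 0, 0, 1, 0.75, -0.3012, 0.026, 0, 0, 0, 1, 0.75, -0.3012, 0.026, 0, 0, 0, 1, 0.75, -0.3012, 0.026, 0, 0, 0, 1, 0.75, -0.3012, 0.026, 0, 0, 0, 1, 0.75, -0.3012, 0.026, 0, 0, 0, 1, 0.75]
}}

```text
time: 10.25
position: [0.5081, -0.1921, 0.1593]
eef_rot: [0.999, 0.043, -0.001, -0.0]
contact_force: [0.8, -0.2, 0.1]
grip_width: 0.0639
gripper_force: 0.0
```

Emit:
{"method": "arm_command", "body": {
  "moves": [0, 0, 0, 0, 0, 0.029, 0.75, 0, 0, 0, 0, 0, 0.029, 0.75, 0, 0, 0, 0, 0, 0.029, 0.75]
}}

```text
time: 10.62
position: [0.5084, -0.1918, 0.1597]
eef_rot: [1.0, 0.025, -0.0, -0.0]
contact_force: [0.2, 0.2, 1.0]
grip_width: 0.0638
gripper_force: 0.0
```

```bash
python3 -c "
from look import run
from h import *
run('w7.png',('handlebar_grip','brake_caliper','bearing_cup'),False)
go((.502,-.1925,.06),-1.2)"
```

```text
pos [ 0.50835636 -0.19181272  0.15974951] qd 0.002879293915455848
   handlebar_grip 0.8 [296. 152. 347. 314.] z 0.0436 (array([ 0.5041, -0.1923]), array([0.1227, 0.0349]), -88.96) depthrect (array([ 0.5022, -0.1911]), array([0.1203, 0.0321]), -89.9)
   brake_caliper 0.57 [402. 183. 467. 280.] z 0.0403 (array([ 0.5097, -0.2724]), array([0.0737, 0.0478]), 80.95) depthrect (array([ 0.4995, -0.279 ]), array([0.033 , 0.0254]), 67.46)
   brake_caliper 0.19 [  1. 166.  78. 306.] z 0.0136 (array([0.479 , 0.1203]), array([0.1468, 0.1314]), -89.32) depthrect (array([0.478 , 0.1258]), array([0.1447, 0.1258]), -88.89)
   bearing_cup 0.71 [492. 228. 536. 276.] z 0.0208 (array([ 0.4923, -0.3639]), array([0.0428, 0.0397]), -41.33) depthrect (array([ 0.4913, -0.3654]), array([0.04  , 0.0386]), -26.09)
   bearing_cup 0.68 [600. 214. 625. 253.] z 0.0108 (array([ 0.5149, -0.4951]), array([0.0447, 0.0395]), -44.56) depthrect (array([ 0.5134, -0.4977]), array([0.0405, 0.0385]), -28.22)
t10.82 shift [-0.0064  0.0004  0.1   ] turn [-0.      0.      0.0443] pos [ 0.5084 -0.1918  0.16  ] w0.0641 F0.0 [ 0.1 -0.5  0.1]
```

Emit:
{"method": "arm_command", "body": {
  "moves": [-0.006, 0, 0.06, 0, 0, 0.032, 0.75, -0.006, 0, 0.11, 0, 0, 0.032, 0.75, -0.006, 0, 0.135, 0, 0, 0.032, 0.75, -0.006, 0, 0.144, 0, 0, 0.032, 0.75, -0.006, 0, 0.144, 0, 0, 0.032, 0.75, -0.006, 0, 0.144, 0, 0, 0.032, 0.2, -0.006, 0, 0.144, 0, 0, 0.032, 0.2, -0.006, 0, 0.144, 0, 0, 0.032, 0.2]
}}

```text
time: 11.82
position: [0.5035, -0.1928, 0.0175]
eef_rot: [1.0, -0.001, 0.001, 0.001]
contact_force: [-0.2, 0.7, 6.6]
grip_width: 0.0361
gripper_force: 41.5
```

Emit:
{"method": "arm_command", "body": {
  "moves": [0, 0, 0, 0, 0, 0, 0.2, 0, 0, 0, 0, 0, 0, 0.2]
}}

```text
time: 12.08
position: [0.5035, -0.1928, 0.0175]
eef_rot: [1.0, -0.001, 0.001, 0.001]
contact_force: [0.5, 0.6, 6.4]
grip_width: 0.036
gripper_force: 41.5
```

```bash
python3 -c "
from h import *
go((.4755,.192,.16),1.3)"
```

```text
t12.07 shift [-0.0284 -0.3845 -0.1432] turn [ 0.0011 -0.0017 -0.0157] pos [ 0.5035 -0.1928  0.0175] w0.0360 F41.5 [0.5 0.6 6.4]
```

Emit:
{"method": "arm_command", "body": {
  "moves": [0, 0, -0.06, 0, 0, 0, 0.2, -0.002, -0.03, -0.12, 0, 0, 0, 0.2, -0.027, -0.385, -0.13, 0, 0, -0.016, 0.2, -0.027, -0.385, -0.13, 0, 0, -0.016, 0.2, -0.027, -0.385, -0.13, 0, 0, -0.016, 0.2, -0.027, -0.385, -0.13, 0, 0, -0.016, 0.2, -0.027, -0.385, -0.13, 0, 0, -0.016, 0.2, -0.027, -0.385, -0.13, 0, 0, -0.016, 0.2]
}}

```text
time: 13.08
position: [0.4755, 0.1955, 0.1466]
eef_rot: [1.0, 0.012, 0.0, -0.0]
contact_force: [0.2, -0.5, -1.4]
grip_width: 0.0359
gripper_force: 41.9
```

Emit:
{"method": "arm_command", "body": {
  "moves": [0, 0, 0, 0, 0, 0, 0.2, 0, 0, 0, 0, 0, 0, 0.2]
}}

```text
time: 13.32
position: [0.476, 0.1926, 0.146]
eef_rot: [1.0, 0.012, -0.0, 0.0]
contact_force: [-0.0, -0.5, -1.4]
grip_width: 0.0363
gripper_force: 41.8
```

```bash
python3 inhand.py handlebar_grip w8.png .175; python3 -c "
from h import *
go((.477,.193,.019),1.3)"
```

```text
wrist [(0.0066, -0.003, 817), (0.0028, -0.004, 696), (0.0022, 0.001, 760), (0.0011, 0.0, 805)]
  x edges [0.0024, -0.0009]
0.85 [268.7, 166.4, 369.1, 412.2] rackframe rect (array([ 0.0152, -0.041 ]), array([0.0973, 0.032 ]), 88.35) rel TCP [0.015  0.0023] depth z [0.16339225 0.17033132 0.17312824]
t13.47 shift [-0.0007  0.0826  0.1335] turn [ 1.0000e-04  3.0000e-04 -1.0008e+00] pos [0.4764 0.1916 0.146 ] w0.0364 F41.8 [0.3 0.8 0. ]
t13.47 shift [ 0.0007 -0.0014  0.127 ] turn [ 0.0002  0.0001 -0.0008] pos [0.4764 0.1916 0.146 ] w0.0364 F41.8 [0.3 0.8 0. ]
```

View pics/w8.png

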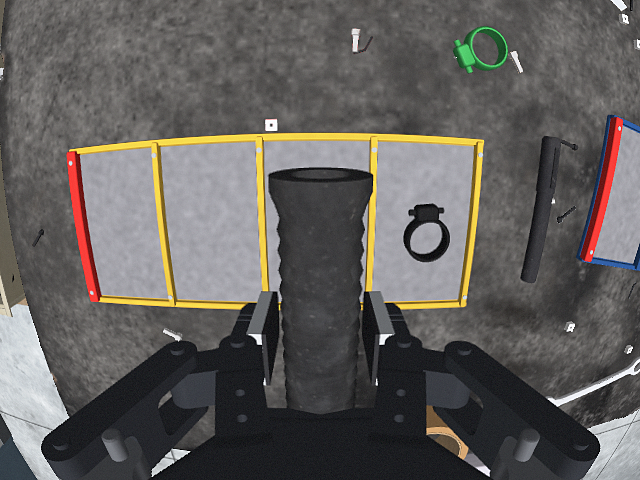

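The grip hangs straight over bay 3, and the clamp sits in bay 4 at (427,233). I'll lower and release.

Emit:
{"method": "arm_command", "body": {
  "moves": [0, -0.0015, 0.06, 0, 0, 0, 0.2, 0, -0.0015, 0.1, 0, 0, 0, 0.2, 0, -0.0015, 0.118, 0, 0, 0, 0.2, 0, -0.0015, 0.128, 0, 0, 0, 0.2, 0, -0.0015, 0.128, 0, 0, 0, 0.2, 0, -0.0015, 0.128, 0, 0, 0, 0.2, 0, -0.0015, 0.128, 0, 0, 0, 0.68, 0, -0.0015, 0.128, 0, 0, 0, 0.68]
}}

```text
time: 14.48
position: [0.4764, 0.1944, 0.0184]
eef_rot: [1.0, 0.012, 0.0, -0.0]
contact_force: [0.4, 0.6, 0.1]
grip_width: 0.0585
gripper_force: 0.0
```

Emit:
{"method": "arm_command", "body": {
  "moves": [0, 0, 0, 0, 0, 0, 0.68, 0, 0, -0.03, 0, 0, 0, 0.72, 0, 0, -0.09, 0, 0, 0, 0.75, 0, 0, -0.14, 0, 0, 0, 0.75, 0, 0, -0.14, 0, 0, 0, 0.75, 0, 0, -0.14, 0, 0, 0, 0.75]
}}

```text
time: 15.22
position: [0.4756, 0.1944, 0.1575]
eef_rot: [1.0, 0.012, -0.0, 0.0]
contact_force: [-0.1, 0.0, -0.3]
grip_width: 0.0637
gripper_force: 0.0
```

```bash
python3 inhand.py handlebar_grip w9.png .046; python3 -c "
from h import *
go((.505,-.277,.16),-7)"
```

```text
wrist [(0.0066, 0.002, 737), (0.003, -0.002, 696), (0.0022, 0.0, 747), (0.0012, 0.0, 732)]
  x edges [0.0022, -0.001]
0.69 [296.4, 145.1, 342.8, 304.0] rackframe rect (array([ 0.0017, -0.0405]), array([0.1201, 0.0338]), -89.44) rel TCP [0.0026 0.0002] depth z [0.03526745 0.04156758 0.04398886]
0.43 [76.4, 130.4, 482.8, 301.2] rackframe rect (array([ 0.0089, -0.0005]), array([0.3083, 0.1278]), 0.15) rel TCP [0.0089 0.0404] depth z [0.00850336 0.0095259  0.01445241]
t15.38 shift [0.001  0.0852 0.1438] turn [-0.0015  0.002  -0.9997] pos [0.475  0.1942 0.1563] w0.0640 F0.0 [-0.5  0.1  0.5]
t15.38 shift [ 0.0191  0.4718 -0.0035] turn [0.0005 0.0022 0.0925] pos [0.475  0.1942 0.1563] w0.0640 F0.0 [-0.5  0.1  0.5]
```

Grip's in bay 3, within about 1 mm of centre. Over to the caliper for a closer measurement.

Emit:
{"method": "arm_command", "body": {
  "moves": [0.0, 0.472, -0.0035, 0, 0, 0.0925, 0.8, 0.0, 0.472, -0.0035, 0, 0, 0.0925, 0.8, 0.0, 0.472, -0.0035, 0, 0, 0.0925, 0.8, 0.0, 0.472, -0.0035, 0, 0, 0.0925, 0.8, 0.0, 0.472, -0.0035, 0, 0, 0.0925, 0.8, 0.0, 0.472, -0.0035, 0, 0, 0.0925, 0.8, 0.0, 0.472, -0.0035, 0, 0, 0.0925, 0.8, 0.0, 0.472, -0.0035, 0, 0, 0.0925, 0.8]
}}

```text
time: 16.38
position: [0.4862, -0.2804, 0.1598]
eef_rot: [0.998, -0.062, -0.001, -0.001]
contact_force: [0.1, 0.2, -0.6]
grip_width: 0.0682
gripper_force: 0.0
```

Emit:
{"method": "arm_command", "body": {
  "moves": [0, 0, 0, 0, 0, 0, 0.8, 0, 0, 0, 0, 0, 0, 0.8]
}}

```text
time: 16.62
position: [0.4864, -0.2764, 0.1602]
eef_rot: [0.998, -0.061, -0.001, -0.001]
contact_force: [-0.6, -0.3, 0.2]
grip_width: 0.0682
gripper_force: 0.0
```

```bash
python3 -c "
from h import *
s=env.state();d=cams.snapshot('wrist');save('w10.png',d['img'][80:380,200:440].repeat(2,0).repeat(2,1))
r=cams.masks_of('brake_caliper',d)[0];print(r['conf'],r['extent'],s['position'])
e=[int(v) for v in r['extent']]
m=np.zeros((480,640),bool);m[e[1]-6:e[3]+7,e[0]-12:e[2]+13]=1
P=depthpts(d,m,s)
for z in (.018,.022,.028,.036): q=P[P[:,2]>z];print(z,len(q),rect(q),np.round([q.min(0),q.max(0)],4).tolist())
vv,uu=np.nonzero(r['region'])
for z in (.02,.03,.04): print(rect(plane(d,np.c_[uu,vv],z,s)))
go((.505,-.279,.05),-7)"
```

```text
0.94 [291.1, 150.0, 359.2, 249.3] [ 0.48641644 -0.27643081  0.16015381]
0.018 4308 (array([ 0.5046, -0.2798]), array([0.0772, 0.0497]), 80.59) [[0.4672, -0.3097, 0.0181], [0.5461, -0.2591, 0.0432]]
0.022 3607 (array([ 0.5052, -0.2843]), array([0.0759, 0.047 ]), 89.85) [[0.4672, -0.3078, 0.022], [0.5432, -0.2607, 0.0432]]
0.028 3083 (array([ 0.5018, -0.2789]), array([0.0689, 0.0315]), 81.0) [[0.4684, -0.2984, 0.028], [0.5372, -0.2607, 0.0432]]
0.036 958 (array([ 0.496 , -0.2783]), array([0.0253, 0.0251]), -74.38) [[0.4824, -0.2907, 0.036], [0.5086, -0.266, 0.0432]]
(array([ 0.5042, -0.2809]), array([0.0795, 0.0496]), 82.7)
(array([ 0.5062, -0.2811]), array([0.0767, 0.0478]), 82.7)
(array([ 0.5083, -0.2812]), array([0.0739, 0.046 ]), 82.7)
t16.73 shift [0.0185 0.001  0.1108] turn [-0.0008  0.0008  0.0008] pos [ 0.4869 -0.2759  0.1609] w0.0682 F0.0 [ 0.2  0.  -0.5]
```

View pics/w10.png

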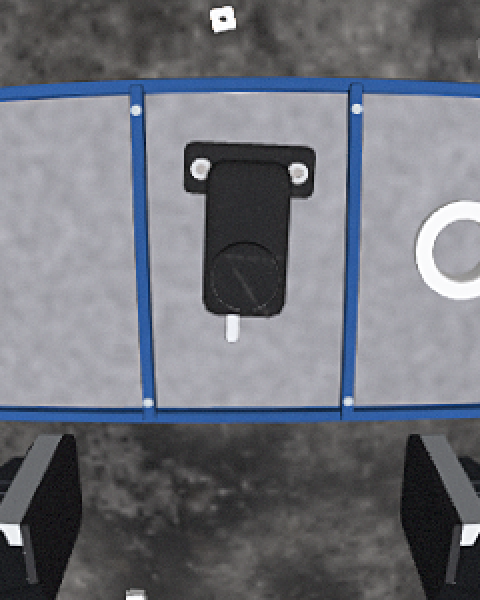

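The crop shows the caliper's body at (247,240), with the flange at (250,170) and the bolt at (232,328). I'll grip the body across x at its middle.

Emit:
{"method": "arm_command", "body": {
  "moves": [0.017, 0.0015, 0.06, 0, 0, 0.01, 0.8, 0.017, 0.0015, 0.11, 0, 0, 0.01, 0.8, 0.017, 0.0015, 0.135, 0, 0, 0.01, 0.8, 0.017, 0.0015, 0.1445, 0, 0, 0.01, 0.8, 0.017, 0.0015, 0.1445, 0, 0, 0.01, 0.8, 0.017, 0.0015, 0.1445, 0, 0, 0.01, 0.15, 0.017, 0.0015, 0.1445, 0, 0, 0.01, 0.15, 0.017, 0.0015, 0.1445, 0, 0, 0.01, 0.15],
  "squeeze": 50
}}

```text
time: 17.73
position: [0.5048, -0.2815, 0.0192]
eef_rot: [0.998, -0.069, 0.001, 0.001]
contact_force: [-0.3, 1.8, 6.1]
grip_width: 0.0395
gripper_force: 48.2
```

Emit:
{"method": "arm_command", "body": {
  "moves": [0, 0, 0, 0, 0, 0, 0.15, 0, 0, 0, 0, 0, 0, 0.15]
}}

```text
time: 17.98
position: [0.5049, -0.2814, 0.0192]
eef_rot: [0.998, -0.069, 0.001, 0.001]
contact_force: [-0.0, 2.1, 6.0]
grip_width: 0.0398
gripper_force: 48.2
```

```bash
python3 -c "
from h import *
go((.4735,.278,.16),1.3)"
```

```text
t17.98 shift [-0.1076 -0.5496 -0.1418] turn [ 0.0009 -0.0018 -0.1023] pos [ 0.5049 -0.2814  0.0192] w0.0398 F48.2 [-0.   2.1  6. ]
```

Emit:
{"method": "arm_command", "body": {
  "moves": [0, 0, -0.015, 0, 0, 0, 0.15, 0, 0, -0.04, 0, 0, 0, 0.15, 0, 0, -0.08, 0, 0, 0, 0.15, 0, 0, -0.12, 0, 0, 0, 0.15, 0, 0, -0.14, 0, 0, 0, 0.15, 0, 0, -0.14, 0, 0, 0, 0.15]
}}

```text
time: 18.73
position: [0.5049, -0.282, 0.1601]
eef_rot: [0.998, -0.069, 0.002, 0.002]
contact_force: [1.2, 0.4, -1.7]
grip_width: 0.0395
gripper_force: 48.6
```

```bash
python3 -c "
from h import *
go((.4735,.278,.16),1.3)
d=cams.snapshot('wrist');save('w11.png',d['img'][130:480,150:490].repeat(1,0))"
```

```text
t18.73 shift [-0.108  -0.5504 -0.0021] turn [ 0.0022 -0.0029 -0.1022] pos [ 0.5049 -0.282   0.1601] w0.0395 F48.6 [ 1.2  0.4 -1.7]
```

View pics/w11.png

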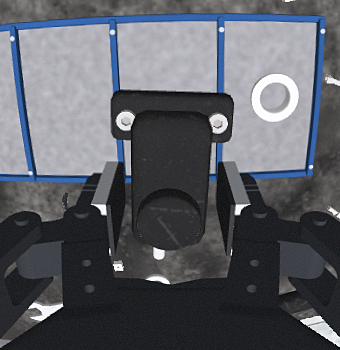

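The caliper is held straight and level, flange end at (172,118). Carrying it to bay 2.

Emit:
{"method": "arm_command", "body": {
  "moves": [-0.108, -0.5504, -0.002, 0, 0, -0.102, 0.15, -0.108, -0.5504, -0.002, 0, 0, -0.102, 0.15, -0.108, -0.5504, -0.002, 0, 0, -0.102, 0.15, -0.108, -0.5504, -0.002, 0, 0, -0.102, 0.15, -0.108, -0.5504, -0.002, 0, 0, -0.102, 0.15, -0.108, -0.5504, -0.002, 0, 0, -0.102, 0.15, -0.108, -0.5504, -0.002, 0, 0, -0.102, 0.15, -0.108, -0.5504, -0.002, 0, 0, -0.102, 0.15]
}}

```text
time: 19.77
position: [0.4746, 0.2199, 0.1576]
eef_rot: [1.0, 0.011, -0.001, 0.0]
contact_force: [1.4, -0.1, -0.8]
grip_width: 0.0398
gripper_force: 48.7
```

```bash
python3 -c "
from h import *
go((.4735,.278,.05),1.3)"
```

```text
t19.77 shift [ 0.0004 -0.0581  0.1076] turn [ 0.0004  0.0013 -0.0003] pos [0.4746 0.2199 0.1576] w0.0398 F48.7 [ 1.4 -0.1 -0.8]
```

Emit:
{"method": "arm_command", "body": {
  "moves": [0, -0.056, 0, 0, 0, 0, 0.15, 0, -0.056, 0.03, 0, 0, 0, 0.15, 0, -0.056, 0.08, 0, 0, 0, 0.15, 0, -0.056, 0.108, 0, 0, 0, 0.15, 0, -0.056, 0.108, 0, 0, 0, 0.15]
}}

```text
time: 20.4
position: [0.4716, 0.2732, 0.0475]
eef_rot: [1.0, 0.011, -0.004, 0.001]
contact_force: [-0.1, 0.5, -0.8]
grip_width: 0.0397
gripper_force: 48.8
```

```bash
python3 inhand.py brake_caliper w12.png .062; python3 -c "
from h import *
go((.4735,.278,.02),1.3)"
```

```text
wrist [(0.0075, 0.013, 686), (0.0049, -0.001, 1751), (0.0033, 0.005, 1279), (0.0021, -0.004, 1471)]
  x edges [0.0027, -0.0008]
0.81 [259.8, 219.0, 384.4, 388.0] rackframe rect (array([0.0032, 0.04  ]), array([0.0772, 0.0454]), 87.86) rel TCP [0.004  0.0014] depth z [0.05067775 0.06139214 0.07103808]
t20.55 shift [-0.0016  0.1653  0.0391] turn [ 4.0000e-04 -8.0000e-04 -1.0003e+00] pos [0.4753 0.2743 0.0516] w0.0393 F48.8 [ 0.1 -0.4 -1.2]
t20.55 shift [-0.0017 -0.0037  0.0316] turn [-0.0002 -0.0008 -0.0003] pos [0.4753 0.2743 0.0516] w0.0393 F48.8 [ 0.1 -0.4 -1.2]
```

Emit:
{"method": "arm_command", "body": {
  "moves": [-0.002, -0.0045, 0, 0, 0, 0, 0.15, -0.002, -0.0045, 0.015, 0, 0, 0, 0.15, -0.002, -0.0045, 0.026, 0, 0, 0, 0.15, -0.002, -0.0045, 0.032, 0, 0, 0, 0.15, -0.002, -0.0045, 0.032, 0, 0, 0, 0.15, -0.002, -0.0045, 0.032, 0, 0, 0, 0.15]
}}

```text
time: 21.3
position: [0.4716, 0.2783, 0.0192]
eef_rot: [1.0, 0.011, -0.001, 0.0]
contact_force: [-3.3, -1.4, 9.4]
grip_width: 0.0399
gripper_force: 51.2
```

Emit:
{"method": "arm_command", "body": {
  "moves": [0, 0, 0, 0, 0, 0, 0.75, 0, 0, 0, 0, 0, 0, 0.75, 0, 0, 0, 0, 0, 0, 0.75, 0, 0, -0.02, 0, 0, 0, 0.75, 0, 0, -0.07, 0, 0, 0, 0.75, 0, 0, -0.13, 0, 0, 0, 0.75, 0, 0, -0.14, 0, 0, 0, 0.75, 0, 0, -0.14, 0, 0, 0, 0.75]
}}

```text
time: 22.3
position: [0.4728, 0.2787, 0.1593]
eef_rot: [1.0, 0.011, 0.001, -0.0]
contact_force: [-0.2, -0.2, -0.7]
grip_width: 0.0641
gripper_force: 0.0
```

```bash
python3 inhand.py brake_caliper w13.png .035; python3 -c "
from h import *
go((.492,-.365,.16),83.4)"
```

```text
wrist [(0.0071, -0.0, 538), (0.0041, -0.001, 727), (0.003, 0.001, 684), (0.0022, -0.001, 734)]
  x edges [0.0019, -0.0013]
0.6 [283.6, 178.5, 356.0, 274.3] rackframe rect (array([0.0011, 0.0439]), array([0.0747, 0.0472]), 89.8) rel TCP [0.0032 0.0005] depth z [0.02085838 0.03144448 0.04084165]
t22.45 shift [0.0028 0.1691 0.1445] turn [-0.0012  0.0023 -1.0003] pos [0.4713 0.2782 0.1568] w0.0638 F0.0 [0.2 0.1 0.1]
t22.45 shift [ 0.0063  0.6435 -0.0025] turn [-0.001   0.0023 -0.9125] pos [0.4713 0.2782 0.1568] w0.0638 F0.0 [0.2 0.1 0.1]
```

View pics/w13.png

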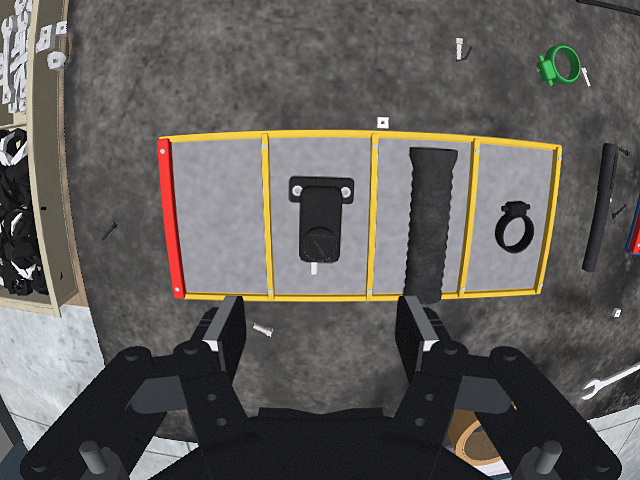

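Clamp (515,228), grip (430,225) and caliper (320,220) are all well placed in the yellow rack, and bay 1 (215,218) is free. Now the cup.

Emit:
{"method": "arm_command", "body": {
  "moves": [0.006, 0.6435, -0.0025, 0, 0, -0.9125, 0.75, 0.006, 0.6435, -0.0025, 0, 0, -0.9125, 0.75, 0.006, 0.6435, -0.0025, 0, 0, -0.9125, 0.75, 0.006, 0.6435, -0.0025, 0, 0, -0.9125, 0.75, 0.006, 0.6435, -0.0025, 0, 0, -0.9125, 0.75, 0.006, 0.6435, -0.0025, 0, 0, -0.9125, 0.75, 0.006, 0.6435, -0.0025, 0, 0, -0.9125, 0.75, 0.006, 0.6435, -0.0025, 0, 0, -0.9125, 0.75]
}}

```text
time: 23.45
position: [0.4873, -0.1655, 0.1588]
eef_rot: [0.779, 0.627, -0.0, -0.002]
contact_force: [1.5, -0.7, -0.1]
grip_width: 0.064
gripper_force: 0.0
```

```bash
python3 -c "
from h import *
go((.492,-.365,.16),83.4)"
```

```text
t23.45 shift [-0.1939  0.047  -0.0016] turn [-0.0019 -0.0009 -0.0632] pos [ 0.4873 -0.1655  0.1588] w0.0640 F0.0 [ 1.5 -0.7 -0.1]
```

Emit:
{"method": "arm_command", "body": {
  "moves": [-0.194, 0.047, -0.0016, 0, 0, -0.063, 0.75, -0.194, 0.047, -0.0016, 0, 0, -0.063, 0.75, -0.194, 0.047, -0.0016, 0, 0, -0.063, 0.75, -0.194, 0.047, -0.0016, 0, 0, -0.063, 0.75, -0.194, 0.047, -0.0016, 0, 0, -0.063, 0.75, -0.194, 0.047, -0.0016, 0, 0, -0.063, 0.75]
}}

```text
time: 24.2
position: [0.4917, -0.3618, 0.1613]
eef_rot: [0.748, 0.663, 0.0, -0.001]
contact_force: [-0.6, -0.5, 0.7]
grip_width: 0.0642
gripper_force: 0.0
```

```bash
python3 -c "
from h import *
from look import run
run('w14.png',('bearing_cup',),False)
go((.492,-.366,.0105),83.4)"
```

```text
pos [ 0.49167284 -0.36176889  0.16128633] qd 0.013529071271482765
   bearing_cup 0.81 [297. 204. 348. 257.] z 0.0209 (array([ 0.4918, -0.3653]), array([0.0403, 0.0389]), -6.88) depthrect (array([ 0.4916, -0.3658]), array([0.0402, 0.039 ]), -5.78)
   bearing_cup 0.7 [344. 336. 380. 377.] z 0.0109 (array([ 0.5126, -0.4965]), array([0.0425, 0.0382]), 15.94) depthrect (array([ 0.5129, -0.4979]), array([0.0399, 0.0384]), 15.03)
t24.30 shift [-0.0042  0.0005  0.1516] turn [-0.0003 -0.0005 -0.0025] pos [ 0.4921 -0.3619  0.1621] w0.0641 F0.0 [ 0.   0.4 -0.6]
```

Emit:
{"method": "arm_command", "body": {
  "moves": [-0.0045, 0, 0.06, 0, 0, 0, 0.75, -0.0045, 0, 0.11, 0, 0, 0, 0.75, -0.0045, 0, 0.14, 0, 0, 0, 0.75, -0.0045, 0, 0.151, 0, 0, 0, 0.75, -0.0045, 0, 0.151, 0, 0, 0, 0.75, -0.0045, 0, 0.151, 0, 0, 0, 0.25, -0.0045, 0, 0.151, 0, 0, 0, 0.25, -0.0045, 0, 0.151, 0, 0, 0, 0.25],
  "squeeze": 40
}}

```text
time: 25.3
position: [0.4925, -0.3692, 0.0134]
eef_rot: [0.749, 0.663, 0.0, 0.002]
contact_force: [0.1, 0.8, 5.7]
grip_width: 0.0371
gripper_force: 39.6
```

Emit:
{"method": "arm_command", "body": {
  "moves": [0, 0, 0, 0, 0, 0, 0.25, 0, 0, 0, 0, 0, 0, 0.25, 0, 0, -0.03, 0, 0, 0, 0.25, 0, 0, -0.08, 0, 0, 0, 0.25, 0, 0, -0.13, 0, 0, 0, 0.25, 0, 0, -0.15, 0, 0, 0, 0.25, 0, 0, -0.15, 0, 0, 0, 0.25]
}}

```text
time: 26.18
position: [0.4923, -0.3694, 0.1642]
eef_rot: [0.749, 0.663, 0.0, 0.003]
contact_force: [-0.3, -0.5, -0.7]
grip_width: 0.0372
gripper_force: 40.3
```

```bash
python3 -c "
from h import *
from look import run
run('w15.png',('bearing_cup',),False)
go((.4718,.362,.16),91.3)"
```

```text
pos [ 0.49229803 -0.36942191  0.16416475] qd 0.052856282845470115
   bearing_cup 0.72 [274. 263. 366. 352.] z 0.1714 (array([ 0.4923, -0.3651]), array([0.0408, 0.0365]), -8.26) depthrect (array([ 0.4921, -0.3662]), array([0.0407, 0.0368]), -8.57)
   bearing_cup 0.66 [343. 329. 369. 367.] z 0.0108 (array([ 0.507 , -0.5005]), array([0.0391, 0.0257]), 5.13) depthrect (array([ 0.507, -0.5  ]), array([0.0389, 0.0258]), 5.14)
t26.27 shift [ 0.7224 -0.1072  0.001 ] turn [-0.0002 -0.0002 -0.0916] pos [ 0.4909 -0.368   0.1607] w0.0368 F40.3 [-0.7 -0.4 -1. ]
```

Emit:
{"method": "arm_command", "body": {
  "moves": [0.7224, -0.107, 0, 0, 0, -0.0916, 0.25, 0.7224, -0.107, 0, 0, 0, -0.0916, 0.25, 0.7224, -0.107, 0, 0, 0, -0.0916, 0.25, 0.7224, -0.107, 0, 0, 0, -0.0916, 0.25, 0.7224, -0.107, 0, 0, 0, -0.0916, 0.25, 0.7224, -0.107, 0, 0, 0, -0.0916, 0.25, 0.7224, -0.107, 0, 0, 0, -0.0916, 0.25, 0.7224, -0.107, 0, 0, 0, -0.0916, 0.25]
}}

```text
time: 27.28
position: [0.477, 0.1334, 0.1596]
eef_rot: [0.699, 0.715, -0.001, -0.001]
contact_force: [0.8, -0.3, 0.0]
grip_width: 0.0369
gripper_force: 40.3
```

```bash
python3 -c "
from h import *
go((.4716,.36,.05),91.3)"
```

```text
t27.27 shift [ 0.2267 -0.      0.1096] turn [-0.0016  0.0001 -0.0001] pos [0.477  0.1334 0.1596] w0.0369 F40.3 [ 0.8 -0.3  0. ]
```

Emit:
{"method": "arm_command", "body": {
  "moves": [0.225, 0, 0, 0, 0, 0, 0.25, 0.225, 0, 0, 0, 0, 0, 0.25, 0.225, 0, 0, 0, 0, 0, 0.25, 0.225, 0, 0, 0, 0, 0, 0.25, 0.225, 0, 0.05, 0, 0, 0, 0.25, 0.225, 0, 0.1, 0, 0, 0, 0.25, 0.225, 0, 0.11, 0, 0, 0, 0.25, 0.225, 0, 0.11, 0, 0, 0, 0.25]
}}

```text
time: 28.28
position: [0.4728, 0.3561, 0.0505]
eef_rot: [0.699, 0.715, -0.001, -0.0]
contact_force: [-0.2, -0.7, 0.3]
grip_width: 0.0369
gripper_force: 40.3
```

```bash
cat > last.py <<'E'
from h import *
s=env.state(); d=cams.snapshot("wrist"); save("w16.png",d["img"])
c=np.array([.475,.235]); t=np.radians(1.3); ex=np.array([np.cos(t),np.sin(t)]); ey=np.array([-ex[1],ex[0]])
def rk(P): q=P[:,:2]-c; return np.c_[q@ex,q@ey]
for nm,m in (("red",hsv(d,(0,150,80),(6,255,255))|hsv(d,(174,150,80),(180,255,255))),("yel",hsv(d,(22,140,100),(33,255,255)))):
    vv,uu=np.nonzero(m); q=rk(plane(d,np.c_[uu,vv],.018,s)); k=.168+.0025 if nm=="red" else .084
    i=(abs(q[:,0])<.055)&(abs(q[:,1]-k)<.014); print(nm,i.sum(),np.percentile(q[i,1],[3,50,97]) if i.any() else 0)
for r in cams.masks_of("bearing_cup",d)[:2]:
    P=depthpts(d,r["region"],s); z=np.percentile(P[:,2],85); vv,uu=np.nonzero(r["region"]); print(r["conf"],z,rect(rk(plane(d,np.c_[uu,vv],z,s))))
go((.4716,.362,.0132),91.3)
E
python3 last.py
```

```text
red 4782 [0.16654156 0.17140577 0.17620465]
yel 191 [0.08552949 0.0888259  0.0935806 ]
0.69 0.057843793415294664 (array([0.0005, 0.1255]), array([0.0407, 0.0372]), -0.02)
t28.38 shift [ 0.0051 -0.0029  0.0396] turn [ 0.0016 -0.0007 -0.0001] pos [0.4745 0.3569 0.0528] w0.0370 F40.3 [ 0.5  0.  -0. ]
```

Emit:
{"method": "arm_command", "body": {
  "moves": [0.004, 0, 0.015, 0, 0, 0, 0.25, 0.004, 0, 0.03, 0, 0, 0, 0.25, 0.004, 0, 0.038, 0, 0, 0, 0.25, 0.004, 0, 0.038, 0, 0, 0, 0.25, 0.004, 0, 0.038, 0, 0, 0, 0.25]
}}

```text
time: 29.0
position: [0.4724, 0.3603, 0.0134]
eef_rot: [0.699, 0.715, -0.001, -0.0]
contact_force: [-2.7, -0.9, 6.1]
grip_width: 0.0368
gripper_force: 40.9
```

Emit:
{"method": "arm_command", "body": {
  "moves": [0, 0, 0, 0, 0, 0, 0.7, 0, 0, 0, 0, 0, 0, 0.7, 0, 0, 0, 0, 0, 0, 0.7, 0, 0, -0.02, 0, 0, 0, 0.7, 0, 0, -0.07, 0, 0, 0, 0.7, 0, 0, -0.13, 0, 0, 0, 0.7, -0.05, 0, -0.19, 0, 0, 0, 0.7, -0.1, 0, -0.2, 0, 0, 0, 0.7]
}}

```text
time: 30.0
position: [0.4767, 0.2622, 0.216]
eef_rot: [0.698, 0.716, 0.003, 0.001]
contact_force: [1.3, -0.3, -0.2]
grip_width: 0.0599
gripper_force: 0.0
```

Emit:
{"method": "arm_command", "body": {
  "moves": [-0.1, 0, 0, 0, 0, 0, 0.7, -0.1, 0, 0, 0, 0, 0, 0.7, -0.1, 0, 0, 0, 0, 0, 0.7]
}}

```text
time: 30.38
position: [0.4778, 0.1595, 0.2129]
eef_rot: [0.7, 0.714, -0.0, 0.0]
contact_force: [-0.5, -0.8, 0.2]
grip_width: 0.0595
gripper_force: 0.0
```

```bash
sed -i 's/w16/w17/' last.py; python3 last.py
```

```text
red 0 0
yel 552 [0.08338094 0.08641638 0.08852797]
0.67 0.02092412498605177 (array([-0.0002,  0.1133]), array([0.0356, 0.0132]), 89.61)
t30.48 shift [ 0.2001 -0.0018  0.1997] turn [ 0.0001 -0.0004 -0.0007] pos [0.4777 0.1619 0.2128] w0.0597 F0.0 [0.  0.4 0.2]
```

View pics/w17.png

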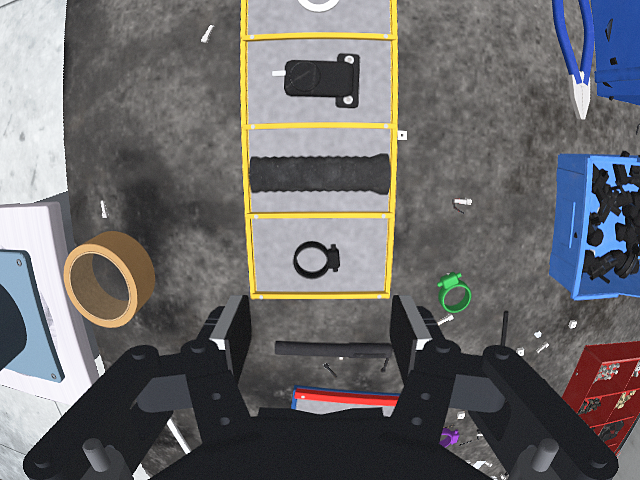

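The cup is cut off at (320,4) because I moved a bit far. The other three sit well in their bays. One quick check from the top camera before handing in.

```bash
python3 -c "
from h import *
d=cams.snapshot('side');save('s2.png',cv2.resize(d['img'][160:270,200:340],None,fx=4,fy=4));d=cams.snapshot('top');
save('t2.png',cv2.resize(d['img'][225:310,130:290],None,fx=4,fy=4))
m=(d['img'].min(2)>205); m[:,:]&=True; P=plane(d,np.argwhere(m)[:,::-1],.021); i=(abs(P[:,0]-.472)<.05)&(abs(P[:,1]-.361)<.036); print(i.sum(),rect(P[i]) if i.sum()>4 else 0)
im=np.vstack([cv2.resize(cv2.imread('pics/t2.png'),(600,300)),cv2.resize(cv2.imread('pics/s2.png'),(600,300))]);cv2.imwrite('pics/c2.png',im)"
```

```text
18 (array([0.4653, 0.3449]), array([0.0131, 0.0078]), 89.17)
```

View pics/c2.png

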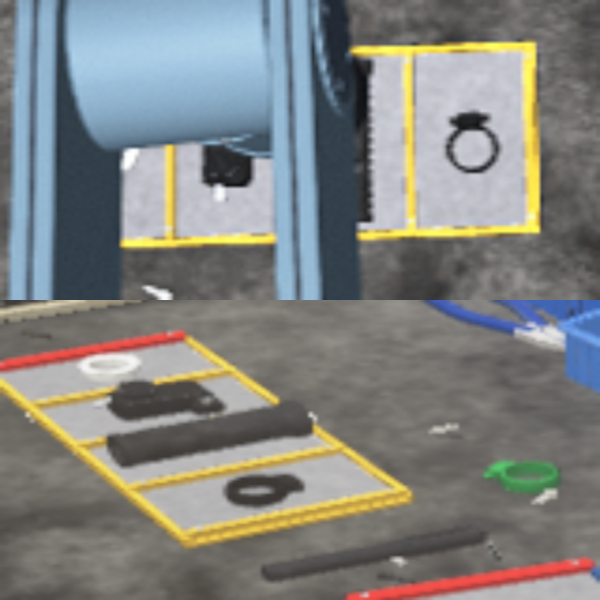

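The side view shows the cup lying flat in bay 1 beside the red bar, then caliper, grip and clamp, each centred. Handing in.

```bash
python3 -c "
from h import *
print(order.hand_in())"
```

```text
the job is handed in; nothing more can be done
None
```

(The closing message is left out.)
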